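Blow off the three-cornered print at full fan

ROBOT

A 7-joint arm with a two-finger parallel gripper is mounted at the origin on the work surface. World frame = base frame: x ahead of the robot, y to its left, z up, the work surface at z = 0. Lengths are in m, angles in rad, forces in N, time in s.
With the tool pointing down it reaches from about 0.425 to 0.925 m from the base axis. Payload 6.8 kg.
Tool frame: the origin (TCP) lies at the very end of the fingers, on their centre line; the grasp point (between the pads) lies 19 mm behind it (bot.grasp_offset is the distance from the TCP to the grasp point, in m); z points along the fingers, y is the direction in which the jaws open and shut (so a half turn about z gives the same grasp; the last joint's range is limited). The gripper opens to 85 mm and grips with 20 to 120 N. Pads are 22 mm wide; open, the fingers measure 114 mm over their backs; the gripper's body (76 mm by 85 mm) begins 54 mm behind the grasp point. The pads swing forward as they close: fully open they stand 13 mm farther back than shut.
Start: joints at [-1.394, 0.477, 0.022, 1.555, -0.011, 1.109, -0.083], TCP at [0.19, 0.648, 0.231] pointing down, gripper open.
Joint ranges: [-2.96, 2.96], [-0.34, 2.1], [-1.41, 1.46], [0.24, 2.44], [-1.37, 4.51], [0.17, 1.92], [-2.96, 2.96]. Speed limits (rad/s): [2.39, 2.39, 3.14, 3.14, 3.14, 3.14, 3.14].

INTERFACE

Orientations are given as a unit quaternion [w, x, y, z].
In Python, from station import monitor, cams, bot, finder gives the robot as it stands.
- The arm moves only by the tool jog_arm, never from a script. Its argument "plan" is a list of rows, each an object of numbers: "x", "y", "z": the shift along the tool's x, y, z as a fraction of full scale; "wx", "wy", "wz": the turn, a rotation vector about the tool's x, y, z as a fraction of full scale. A call has 1 to 12 rows; each row is the pose to reach, as a shift and turn from the pose measured when the call began, along the tool's axes at that moment, turning the shorter way round; what a row does not reach only later rows make up. Full scale, the value 1, is 20 cm for a shift and 180 degrees for a turn. A row lasts 1/12 s, in which the tool goes at most 41.7 mm and 7.16 degrees, less where a joint would pass 70% of its speed; a pose out of reach is approached as far as the arm can. A call with a number of a shift or a turn outside -1 to 1 is refused whole. A call with a gripper value outside its range is refused whole. "hand" is the opening, from -1 (shut) to 1 (fully open), set as the call begins (left out, the last holds). The fingers move at their own pace and stop on an object; "grip_force" is the grip in N (left out, the last holds). Time passes only in rows, so rows that repeat a pose let the fingers close. It gives the time, the measured TCP pose, the force and the opening at its end, in the units of the state.
- monitor.get_obs(): the state, without advancing time (a new reading comes with each control period).
- cams.read_camera(name): name is "scene" or "top" or "wrist"; returns the picture (384x512x3 uint8, red, green, blue); there is no depth.
- cams.get_calibration(name): a dict with "fx", "fy", "cx", "cy" (pixels), "distortion" ([k1, k2, p1, p2, k3] as OpenCV has them; the pictures are not rectified), "extrinsics" (4x4, takes a point from world to camera coordinates). Camera axes: x right, y down, z forward; pixel columns grow to the right and rows downward; lengths in m; the calibration is good to about 2 mm. A picture is of the moment at which its call begins: read the wrist's pose just before it. get_calibration takes no time and is no camera call; for the wrist camera it gives the pose at the moment of the call.
- bot.hand_in(): hands the job in, once; it reports no verdict.
Trained networks look in the newest picture that a camera, given by its name, has taken for a name from the list of things; names that differ only in an ending like _2 or _b are one class to them, and where a whole thing is asked for, a point or a joint stands for the part that bears it (a point fixed in the world has none). Each returns a list of dicts, best first, with "confidence" (0 to 1); they miss things now and then, are a little off and sometimes report something else, mostly with a low value. They report only what shows in the picture. A call takes as long as a camera call. They do not tell look-alikes from the thing itself.
- finder.find_in(camera, target): "bbox" ([left, top, width, height] in pixels, round what is visible of it).
- finder.place_of(camera, target): "location" ([column, row] in pixels: a listed point, or the origin of a listed thing).
The state is a dict: "t": time; "q": joint angles; "joint_vel": joint speeds; "joint_torque": joint torques, N m; "eef_pos": TCP position; "tool_rot": TCP orientation; "contact_force": force on the tool from outside, world axes, zero at the start; "torque": the same for the moment, N m; "gripper_width": opening from 0.0 (shut) to 1.0 (fully open).
Only numpy, scipy, OpenCV 4.12 (cv2) and the standard library are available. Lean on these libraries where they do the work, as an engineer would, in place of code of your own. Each camera call takes 0.05 s, during which the arm holds its last target. There are 200 camera calls.

TASK

Take the three-cornered grey cup from the build plate and stand it upright and centred on the small round perch in front of the blow-off fan's nozzle, leaving the round and the square cup standing where they are. Then, with the fingertips, press the fan's spring-return paddle down past its first two clicks to the third and last, at the bottom of its travel, and keep it pressed there: the fan runs at full only while it is held, so finish while still holding the paddle down, with the cup left standing on the perch.

Things in the scene. Friction and masses are not known exactly. Their poses are not given: they have to be found in the camera images.
- tri_cup: Grey open cup, triangular with 3 corners cut flat, 85 mm tall, walls 3.5 mm, 60-130 g. Origin: centre of underside; z up. Cut corners (16 mm wide) lie 30 mm from the axis along +x and at +-120 deg; behind each, 22 mm beyond the axis, is a parallel flat wall 44 mm wide: 52 mm across, middle 4 mm off the axis towards the corner. Starts upright on the plate, any yaw, other cups 95 mm or more off.
- round_cup: Bystander: round grey printed cup, 54 mm across at the rim, 80 mm tall, open top; stands on the build plate. Origin: centre of its underside.
- square_cup: Bystander: square grey printed cup, 48 by 48 mm, 80 mm tall, open top; stands on the build plate. Origin: centre of its underside.
- plate: Black square build plate, 250 by 250 mm and 4 mm thick, flat and fixed on the table, with a 30 mm wide grip tab on its -x side. Origin: centre of its underside. The three cups stand on it, with a small grey gear (28 mm across, 10 mm tall) near its middle.
- blower: Blow-off stand, fixed. Base x +-80, y -70 to +240, 10 mm thick. White fan housing 100 x 90 mm (x, y) about the origin, top 152 mm above the table. On its +y side a nozzle 56 mm wide, 15 mm long, axis 110 mm up. From a slot in its -y side sticks the paddle; grey ticks beside it mark rest and the three clicks. Origin: on the table under the housing's middle; z up.
- perch_top (a point): Centre of the flat top of the perch: a round aluminium disc 34 mm across on a thin post with a 60 mm wide foot, fixed on the stand's base in front of the nozzle. Its top is 70 mm above the table, and 140 to 165 mm from the blower's origin along the blower's +y, up to 25 mm off to a side. z up.
- paddle_top (a point): Centre of the top face of the grey paddle, 44 by 44 mm and 10 mm thick; at rest it is 150 mm above the table, level with the housing's top, 95 mm from the blower's origin along the blower's -y (the paddle begins 28 mm from the housing's wall). It moves straight down with the paddle. z up.
- paddle (a joint): Paddle travel straight down, m: 0 at rest (up), clicks at 0.012, 0.024, 0.036, stop at 0.038. Its spring pushes up with 4.5 N at rest, 8 N at the bottom, and returns it to rest from anywhere when let go. Before each click (about 0.002-0.006, 0.014-0.018, 0.026-0.030) a ridge adds 2 to 3 N, then snaps past: the last takes some 10 N.
There are look-alikes about, which are no part of the job. Leave any blue look-alike of the tri_cup alone.

How it is judged:
By the outcome, as a careful person would: the job done as asked, in the order asked, and still so for the second after the job is handed in, while the arm keeps its last pose, push and grip.
It also fails if it takes over 51 s, if anything falls off the work surface, if the arm or the gripper's body presses on something with over 40 N, if the wrist force passes 120 N, or if a joint passes its speed limit or range.

## Working session

There is one attempt and no reset: what is moved stays moved. The work goes in short steps, Python scripts to look and compute and a tool call to move; the robot and the scene stay as the last step left them, time stands still between calls to the robot, and variables do not carry over. Pictures are saved under pics/ and viewed, about 8 in all and at most 12, crops included, and the job is handed in when it is done.

Besides the shell and the picture viewer there is one more tool, called after "Request:" by a JSON object that holds its "name" and its "arguments". jog_arm: Moves the arm, as the interface text tells. Shift numbers are shares of 20 cm and turn numbers shares of 180 degrees, none past 1 either way. Its arguments: {"type":"object","properties":{"plan":{"type":"array","items":{"type":"object","properties":{"x":{"type":"number","minimum":-1,"maximum":1},"y":{"type":"number","minimum":-1,"maximum":1},"z":{"type":"number","minimum":-1,"maximum":1},"wx":{"type":"number","minimum":-1,"maximum":1},"wy":{"type":"number","minimum":-1,"maximum":1},"wz":{"type":"number","minimum":-1,"maximum":1}}}},"hand":{"type":"number"},"grip_force":{"type":"number"}},"required":["plan"]}

```bash
ls; mkdir -p pics
cat > h.py <<'E'
import numpy as np, cv2
from station import monitor, cams, bot, finder
def und(n,uv,c=None):
    c=c or cams.get_calibration(n)
    K=np.array([[c['fx'],0,c['cx']],[0,c['fy'],c['cy']],[0,0,1]])
    p=cv2.undistortPoints(np.array(uv,float).reshape(-1,1,2),K,np.array(c['distortion']))[:,0]
    E=np.array(c['extrinsics']); R,t=E[:3,:3],E[:3,3]
    d=np.c_[p,np.ones(len(p))]@R
    return -R.T@t, d
def onz(n,uv,z,c=None):
    o,d=und(n,uv,c); return o+d*((z-o[2])/d[:,2])[:,None]
def proj(n,P,c=None):
    c=c or cams.get_calibration(n)
    K=np.array([[c['fx'],0,c['cx']],[0,c['fy'],c['cy']],[0,0,1]])
    E=np.array(c['extrinsics'])
    return cv2.projectPoints(np.array(P,float).reshape(-1,1,3),cv2.Rodrigues(E[:3,:3])[0],E[:3,3],K,np.array(c['distortion']))[0][:,0]
def tri(rays):
    A=np.zeros((3,3));b=np.zeros(3)
    for o,d in rays:
        d=d/np.linalg.norm(d);M=np.eye(3)-np.outer(d,d);A+=M;b+=M@o
    return np.linalg.solve(A,b)
E
python3 - <<'E'
from h import *
np.set_printoptions(precision=4,suppress=True)
o=monitor.get_obs();print(o['t'],o['eef_pos'],o['tool_rot'],o['gripper_width'],bot.grasp_offset)
ims={}
for n in ['scene','top','wrist']:
    im=cams.read_camera(n);cv2.imwrite(f'pics/{n}0.png',im[:,:,::-1]);ims[n]=im
    for t in ['tri_cup','round_cup','square_cup','plate','blower','perch_top','paddle_top']:
        r=finder.place_of(n,t)
        print(n,t,[(np.round(a['location'],1).tolist(),round(a['confidence'],2)) for a in r[:4]])
    c=cams.get_calibration(n);E=np.array(c['extrinsics']);print(n,-E[:3,:3].T@E[:3,3],E[:3,:3].tolist(),c['fx'])
cv2.imwrite('pics/a.png',np.vstack([ims['scene'],ims['top']])[:,:,::-1])
E
```

```text
pics
0.0 [0.1895 0.6472 0.2303] [-0.0001  0.1419  0.9899 -0.0009] 1.000656200284087 0.0187
scene tri_cup [([271.2, 271.4], 0.86), ([191.4, 223.0], 0.75), ([115.6, 218.4], 0.69)]
scene round_cup [([182.4, 194.7], 0.62)]
scene square_cup [([219.0, 193.1], 0.84)]
scene plate [([196.1, 207.1], 0.56)]
scene blower [([331.4, 227.7], 0.87), ([298.5, 180.9], 0.67)]
scene perch_top [([394.8, 218.7], 0.91)]
scene paddle_top [([297.0, 180.0], 0.86), ([396.2, 221.7], 0.7)]
scene [1.4163 0.1395 0.9626] [[-0.2373419967802597, 0.9713124874521469, -0.014860292186962262], [0.6778500838550404, 0.15463757386898097, -0.7187534240374996], [-0.6958362166358356, -0.18066342315875167, -0.6951062416282047]] 481.7705016122911
top tri_cup [([379.6, 170.3], 0.97), ([382.6, 227.7], 0.77), ([181.9, 200.6], 0.7), ([306.2, 178.5], 0.63)]
top round_cup [([330.5, 211.5], 0.72)]
top square_cup [([294.2, 223.5], 0.93), ([126.2, 198.6], 0.43)]
top plate [([305.9, 197.3], 0.74)]
top blower [([178.2, 201.9], 0.62)]
top perch_top [([121.8, 198.4], 0.55)]
top paddle_top [([206.1, 193.6], 0.79), ([308.9, 198.9], 0.58)]
top [ 0.3686 -0.0954  1.1512] [[0.0014089912810285703, -0.9998380395687391, -0.017941833097838384], [-0.9844477148465217, 0.001765030671458935, -0.17566895400209462], [0.17567217046826514, 0.017910312617861045, -0.9842857863572446]] 386.70458521239345
wrist tri_cup []
wrist round_cup []
wrist square_cup []
wrist plate []
wrist blower []
wrist perch_top []
wrist paddle_top []
wrist [0.1166 0.6695 0.3753] [[0.2803064997919999, 0.9599105504421644, -3.638929451641705e-05], [0.9155854852107268, -0.2673516110379839, 0.30037698871057855], [0.2883253118368175, -0.08423093983339953, -0.9538205613892932]] 289.179395130875
```

View pics/scene0.png

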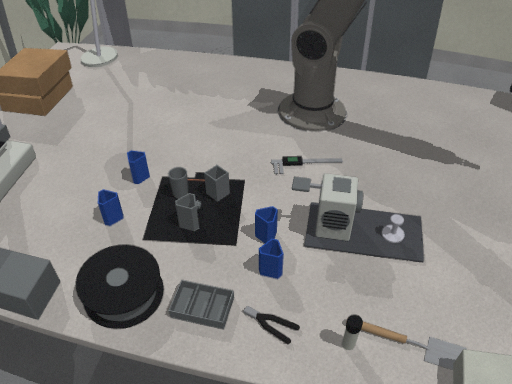

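View pics/top0.png

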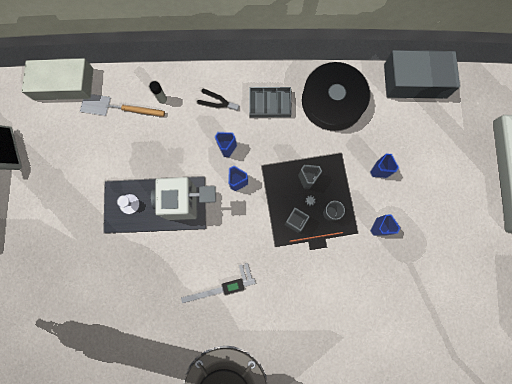

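Run:
```python
from h import *
np.set_printoptions(precision=4,suppress=True)
s=cv2.imread('pics/scene0.png');t=cv2.imread('pics/top0.png')
a=cv2.resize(s[150:260,130:265],None,fx=3,fy=3,interpolation=2)
b=cv2.resize(t[145:255,255:365],None,fx=3,fy=3,interpolation=2)
cv2.imwrite('pics/c1.png',np.hstack([a[:330],b[:330]]))
a=cv2.resize(s[165:265,280:430],None,fx=2.6,fy=2.6,interpolation=2)
b=cv2.resize(t[165:245,95:245],None,fx=2.6,fy=2.6,interpolation=2)
cv2.imwrite('pics/c2.png',np.vstack([a,b]))
print('top cup rim',onz('top',[[311,174]],.089), 'scene',onz('scene',[[188,200]],.089))
print('perch',onz('top',[[121.8,198.4]],.07),onz('scene',[[394.8,218.7]],.07),tri([(o,d[0]) for o,d in [und('top',[[124,201]]),und('scene',[[397,218]])]]))
print('paddle',onz('top',[[206,193.6]],.15),onz('scene',[[297,180]],.15))
print('plate',onz('top',[[261,164],[343,153],[358,234],[275,247]],.004))
print('round',onz('top',[[335,210]],.084),'sq',onz('top',[[298,219]],.084))
print('base',onz('top',[[104,181],[206,178],[207,229],[104,233]],.01))
```

```text
top cup rim [[ 0.603  -0.2424  0.089 ]] scene [[ 0.6009 -0.2397  0.089 ]]
perch [[0.5371 0.2978 0.07  ]] [[0.5303 0.2896 0.07  ]] [0.5291 0.2927 0.0715]
paddle [[0.5373 0.0434 0.15  ]] [[0.5295 0.0301 0.15  ]]
plate [[ 0.6532 -0.1026  0.004 ]
 [ 0.6876 -0.3544  0.004 ]
 [ 0.4399 -0.3893  0.004 ]
 [ 0.4025 -0.1431  0.004 ]]
round [[ 0.5017 -0.3073  0.084 ]] sq [[ 0.4768 -0.204   0.084 ]]
base [[0.6005 0.379  0.01  ]
 [0.6088 0.0639 0.01  ]
 [0.4548 0.0576 0.01  ]
 [0.4415 0.3684 0.01  ]]
```

View pics/c1.png

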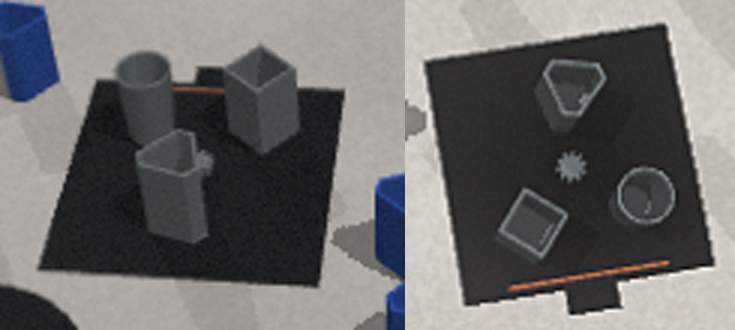

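View pics/c2.png

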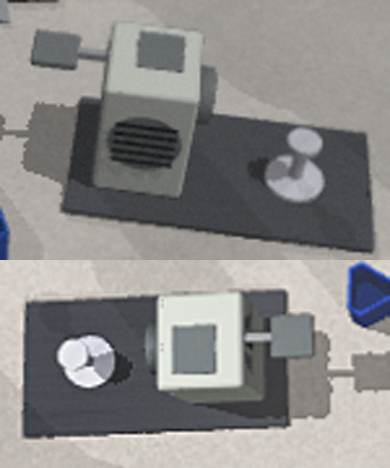

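Grey tri cup is at top (311,175)/scene (188,212), the only grey three-cornered one. The look-alikes at top (226,143), (238,178), (386,166), (386,226) are blue. The enlarged crop confirms it. The paddle is at top (207,194) and the perch at top (123,201). Moving the wrist camera over the perch now.

Request:
{"name": "jog_arm", "arguments": {"plan": [{"x": -1,"y": -0.58,"z": -0.2},{"x": -1,"y": -0.58,"z": -0.2},{"x": -1,"y": -0.58,"z": -0.2},{"x": -1,"y": -0.58,"z": -0.2},{"x": -1,"y": -0.58,"z": -0.2},{"x": -1,"y": -0.58,"z": -0.2}]}}

```text
invalid input at $.plan[0]: expected keys x, y, z, wx, wy, wz
```

Request:
{"name": "jog_arm", "arguments": {"plan": [{"x": -0.9,"y": -0.6},{"x": -0.9,"y": -0.6},{"x": -0.9,"y": -0.6},{"x": -0.9,"y": -0.6},{"x": -0.9,"y": -0.6},{"x": -0.9,"y": -0.6}]}}

```text
invalid input at $.plan[0]: expected keys x, y, z, wx, wy, wz
```

```bash
cat >> h.py <<'E'
from scipy.spatial.transform import Rotation as Ro
def Rt(o): return Ro.from_quat(np.roll(o['tool_rot'],-1))
def plan(target, ytool=None):
    """shift/turn fractions to put TCP at target, tool down, jaw axis at angle ytool (rad, mod pi)"""
    o=monitor.get_obs();R=Rt(o);p=np.array(o['eef_pos'])
    s=R.inv().apply(np.array(target)-p)/.2
    w=None
    if ytool is not None:
        y0=R.as_matrix()[:,1];a0=np.arctan2(y0[1],y0[0])
        d=(ytool-a0+np.pi/2)%np.pi-np.pi/2
        a=a0+d;y=np.array([np.cos(a),np.sin(a),0]);z=np.array([0,0,-1.]);x=np.cross(y,z)
        w=(R.inv()*Ro.from_matrix(np.c_[x,y,z])).as_rotvec()/np.pi
    print('plan',np.round(s,3),w if w is None else np.round(w,3))
def snap(name,targets):
    im=cams.read_camera('wrist');c=cams.get_calibration('wrist');cv2.imwrite(f'pics/{name}.png',im[:,:,::-1])
    o=monitor.get_obs();np.save(f'pics/{name}.npy',c,allow_pickle=True)
    print('t',round(o['t'],2),np.round(o['eef_pos'],4),np.round(o['tool_rot'],4),np.round(o['q'],2))
    for t in targets:
        print(t,[(np.round(a['location'],1).tolist(),round(a['confidence'],2)) for a in finder.place_of('wrist',t)[:4]])
    return im,c
E
python3 - <<'E'
from h import *
np.set_printoptions(precision=4,suppress=True)
im,c=snap('w1',['perch_top','paddle_top','blower'])
print(proj('wrist',[[.53,.293,.07],[.533,.037,.15]],c))
plan([.53,.13,.30])
E
```

```text
t 1.25 [0.1897 0.6478 0.2313] [ 0.      0.1419  0.9899 -0.    ] [-1.39  0.48  0.02  1.56 -0.01  1.11 -0.08]
perch_top []
paddle_top []
blower []
[[  92.6335  449.2542]
 [-123.1989  565.139 ]]
plan [-2.361 -2.007 -0.344] None
```

Request:
{"name": "jog_arm", "arguments": {"plan": [{"x": -1,"y": -0.58,"z": -0.2,"wx": 0,"wy": 0,"wz": 0},{"x": -1,"y": -0.58,"z": -0.2,"wx": 0,"wy": 0,"wz": 0},{"x": -1,"y": -0.58,"z": -0.2,"wx": 0,"wy": 0,"wz": 0},{"x": -1,"y": -0.58,"z": -0.2,"wx": 0,"wy": 0,"wz": 0},{"x": -1,"y": -0.58,"z": -0.2,"wx": 0,"wy": 0,"wz": 0},{"x": -1,"y": -0.58,"z": -0.2,"wx": 0,"wy": 0,"wz": 0}]}}

```text
t: 1.9
eef_pos: [0.3529, 0.4765, 0.2724]
tool_rot: [0.001, 0.144, 0.99, 0.0]
contact_force: [2.4, 0.0, 0.0]
gripper_width: 0.998
```

Request:
{"name": "jog_arm", "arguments": {"plan": [{"x": -0.9,"y": -0.6,"z": 0,"wx": 0,"wy": 0,"wz": 0},{"x": -0.9,"y": -0.6,"z": 0,"wx": 0,"wy": 0,"wz": 0},{"x": -0.9,"y": -0.6,"z": 0,"wx": 0,"wy": 0,"wz": 0},{"x": -0.9,"y": -0.6,"z": 0,"wx": 0,"wy": 0,"wz": 0},{"x": -0.9,"y": -0.6,"z": 0,"wx": 0,"wy": 0,"wz": 0},{"x": -0.9,"y": -0.6,"z": 0,"wx": 0,"wy": 0,"wz": 0}]}}

```text
t: 2.4
eef_pos: [0.4958, 0.3031, 0.2733]
tool_rot: [0.003, 0.149, 0.989, -0.001]
contact_force: [0.6, -1.1, 0.4]
gripper_width: 0.997
```

Run:
```python
from h import *
np.set_printoptions(precision=4,suppress=True)
im,c=snap('w1',['perch_top','paddle_top'])
print(proj('wrist',[[.53,.293,.07],[.533,.037,.15]],c))
plan([.53,.13,.30])
```

```text
t 2.45 [0.496  0.303  0.2732] [ 0.0025  0.1492  0.9888 -0.0009] [-0.82  0.28  0.2   1.75 -0.06  1.11  0.67]
perch_top []
paddle_top [([35.1, 287.8], 0.6)]
[[255.487  193.5547]
 [ 28.0994 285.9334]]
plan [-0.44  -0.801 -0.135] None
```

Request:
{"name": "jog_arm", "arguments": {"plan": [{"x": -0.2,"y": -0.8,"z": 0,"wx": 0,"wy": 0,"wz": 0},{"x": -0.2,"y": -0.8,"z": 0,"wx": 0,"wy": 0,"wz": 0},{"x": -0.2,"y": -0.8,"z": 0,"wx": 0,"wy": 0,"wz": 0},{"x": -0.2,"y": -0.8,"z": 0,"wx": 0,"wy": 0,"wz": 0},{"x": -0.2,"y": -0.8,"z": 0,"wx": 0,"wy": 0,"wz": 0}]}}

```text
t: 2.97
eef_pos: [0.4835, 0.1369, 0.2731]
tool_rot: [0.001, 0.15, 0.989, -0.001]
contact_force: [-0.2, -1.3, 0.1]
gripper_width: 1.002
```

Run:
```python
from h import *
np.set_printoptions(precision=4,suppress=True)
im,c=snap('w2',['perch_top','paddle_top'])
print(proj('wrist',[[.53,.293,.07],[.533,.037,.15]],c))
a=cv2.imread('pics/w1.png');b=cv2.imread('pics/w2.png')
cv2.imwrite('pics/w12.png',np.hstack([cv2.resize(a,(400,300)),cv2.resize(b,(400,300))]))
plan([.58,-.12,.27])
```

```text
t 3.02 [0.4836 0.1412 0.2732] [0.0012 0.1482 0.989  0.0001] [-0.65  0.15  0.27  1.92 -0.04  1.07  0.91]
perch_top [([393.0, 163.3], 0.71)]
paddle_top [([187.7, 255.9], 0.82), ([390.3, 165.0], 0.45)]
[[384.7571 166.3764]
 [172.8347 256.3691]]
plan [-0.843 -1.136  0.015] None
```

View pics/w12.png

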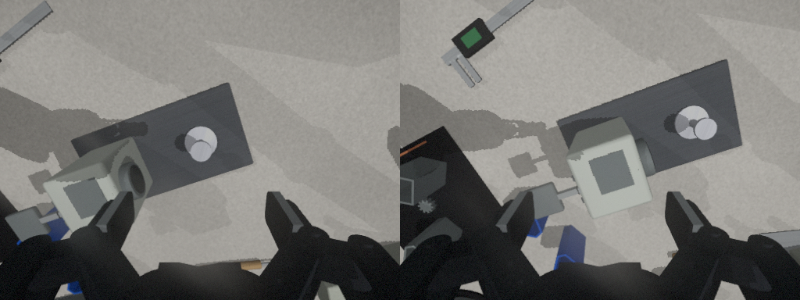

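```bash
sed -i "s/im=cams.read_camera('wrist');c=cams.get_calibration('wrist')/c=cams.get_calibration('wrist');im=cams.read_camera('wrist')/" h.py
cat >> h.py <<'E'
def cal(name): return np.load(f'pics/{name}.npy',allow_pickle=True).item()
E
python3 - <<'E'
from h import *
np.set_printoptions(precision=4,suppress=True)
im,c=snap('w2b',['perch_top','paddle_top'])
rays=[];rp=[]
# edges of disc: search circle params by edge-brightness contrast for projected circle at z=.07
from scipy.optimize import minimize
def fit(names,ctr,r,z):
    G=[(cv2.GaussianBlur(cv2.imread(f'pics/{n}.png',0).astype(np.float32),(0,0),1.0),cal(n)) for n in names]
    th=np.linspace(0,2*np.pi,120)
    def sc(p):
        v=0
        for g,c in G:
            e=[]
            for rr in(r-.0025,r+.0025):
                P=np.c_[p[0]+rr*np.cos(th),p[1]+rr*np.sin(th),np.full(120,p[2] if len(p)>2 else z)]
                q=proj('wrist',P,c).astype(np.float32)
                e.append(cv2.remap(g,q[None,:,0],q[None,:,1],1)[0])
            v-=np.clip(e[0]-e[1],-5,40).mean()
        return v
    best=min(((sc((ctr[0]+dx,ctr[1]+dy)),dx,dy) for dx in np.arange(-.015,.0151,.0015) for dy in np.arange(-.015,.0151,.0015)))
    p0=[ctr[0]+best[1],ctr[1]+best[2]]
    r1=minimize(sc,p0,method='Nelder-Mead',options=dict(initial_simplex=[p0,[p0[0]+.002,p0[1]],[p0[0],p0[1]+.002]]))
    return r1.x,r1.fun
for n in(['w1'],['w2b'],['w1','w2b']):
    for z in (.065,.07,.075): print(n,z,*fit(n,(.53,.292),.017,z))
g=cv2.imread('pics/w2b.png')
x,_=fit(['w1','w2b'],(.53,.292),.017,.07)
th=np.linspace(0,6.28,40)
def draw(n):
    g=cv2.resize(cv2.imread(f'pics/{n}.png'),None,fx=4,fy=4)
    q=proj('wrist',np.c_[x[0]+.017*np.cos(th),x[1]+.017*np.sin(th),np.full(40,.07)],cal(n))
    cv2.polylines(g,[np.int32(q*4+2)],True,(0,0,255),1)
    u,v=np.int32(q.mean(0)*4);return g[v-150:v+150,u-200:u+200]
cv2.imwrite('pics/pc.png',np.hstack([draw('w1'),draw('w2b')]))
plan([.58,-.12,.27])
E
```

```text
t 3.17 [0.4838 0.1466 0.273 ] [0.0012 0.1442 0.9895 0.0007] [-0.65  0.15  0.27  1.92 -0.04  1.07  0.91]
perch_top [([382.7, 169.2], 0.62)]
paddle_top []
['w1'] 0.065 [0.5337 0.2929] -34.79164505004883
['w1'] 0.07 [0.5323 0.2931] -34.88282775878906
['w1'] 0.075 [0.5311 0.2935] -34.997215270996094
['w2b'] 0.065 [0.5337 0.2988] -37.94002914428711
['w2b'] 0.07 [0.5322 0.2971] -37.90342330932617
['w2b'] 0.075 [0.5306 0.2955] -37.86780548095703
['w1', 'w2b'] 0.065 [0.5334 0.295 ] -64.55111694335938
['w1', 'w2b'] 0.07 [0.5324 0.2949] -69.37364959716797
['w1', 'w2b'] 0.075 [0.5312 0.2943] -72.01934814453125
plan [-0.841 -1.141  0.015] None
```

View pics/pc.png

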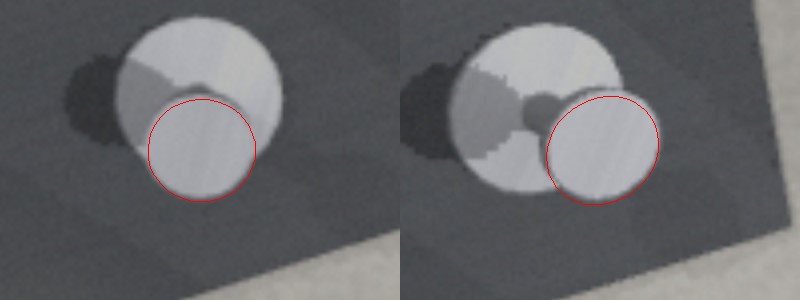

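Run:
```python
from h import *
np.set_printoptions(precision=4,suppress=True)
for i in range(4):
    o=monitor.get_obs();E=np.array(cams.get_calibration('wrist')['extrinsics']);print(o['t'],o['eef_pos'],o['tool_rot'],np.array(o['q']),-E[:3,:3].T@E[:3,3],np.array(o['joint_vel']));cams.read_camera('wrist')
```

```text
3.2667 [0.4838 0.1466 0.2728] [0.0011 0.144  0.9896 0.0003] [-0.6542  0.1509  0.2658  1.9198 -0.0443  1.0744  0.9116] [0.4105 0.1685 0.4166] [ 0.0024  0.0056  0.0083  0.0025  0.0025 -0.0003  0.0033]
3.3167 [0.4839 0.1462 0.2727] [0.001  0.1442 0.9895 0.0002] [-0.654   0.151   0.2662  1.9198 -0.0443  1.0744  0.9117] [0.4106 0.1682 0.4166] [0.0053 0.0006 0.0114 0.0011 0.0013 0.0011 0.0027]
3.3667 [0.484  0.1458 0.2727] [0.001  0.1445 0.9895 0.0001] [-0.6537  0.151   0.2667  1.9199 -0.0441  1.0745  0.9118] [0.4107 0.1679 0.4165] [0.0051 0.0005 0.0096 0.0036 0.0017 0.0011 0.0005]
3.4167 [0.484  0.1454 0.2727] [0.001  0.1448 0.9895 0.0001] [-0.6535  0.1509  0.2671  1.9201 -0.0441  1.0745  0.9119] [0.4108 0.1676 0.4165] [ 0.0052 -0.0012  0.0092  0.0012  0.0002 -0.0002  0.002 ]
```

Request:
{"name": "jog_arm", "arguments": {"plan": [{"x": -0.48,"y": -0.85,"z": 0,"wx": 0,"wy": 0,"wz": 0},{"x": -0.48,"y": -0.85,"z": 0,"wx": 0,"wy": 0,"wz": 0},{"x": -0.48,"y": -0.85,"z": 0,"wx": 0,"wy": 0,"wz": 0},{"x": -0.48,"y": -0.85,"z": 0,"wx": 0,"wy": 0,"wz": 0},{"x": -0.48,"y": -0.85,"z": 0,"wx": 0,"wy": 0,"wz": 0}]}}

```text
t: 3.88
eef_pos: [0.5275, -0.0495, 0.2731]
tool_rot: [0.001, 0.147, 0.989, -0.001]
contact_force: [-1.1, 0.6, -0.8]
gripper_width: 0.999
```

Request:
{"name": "jog_arm", "arguments": {"plan": [{"x": -0.48,"y": -0.85,"z": 0,"wx": 0,"wy": 0,"wz": 0},{"x": -0.48,"y": -0.85,"z": 0,"wx": 0,"wy": 0,"wz": 0},{"x": -0.48,"y": -0.85,"z": 0,"wx": 0,"wy": 0,"wz": 0},{"x": -0.48,"y": -0.85,"z": 0,"wx": 0,"wy": 0,"wz": 0},{"x": -0.48,"y": -0.85,"z": 0,"wx": 0,"wy": 0,"wz": 0},{"x": -0.48,"y": -0.85,"z": 0,"wx": 0,"wy": 0,"wz": 0},{"x": -0.48,"y": -0.85,"z": 0,"wx": 0,"wy": 0,"wz": 0}]}}

```text
t: 4.47
eef_pos: [0.5698, -0.2424, 0.2731]
tool_rot: [0.001, 0.148, 0.989, -0.001]
contact_force: [0.9, 1.1, 0.4]
gripper_width: 1.001
```

Run:
```python
from h import *
np.set_printoptions(precision=4,suppress=True)
im,c=snap('w3',['tri_cup'])
print(proj('wrist',[[.602,-.241,.089],[.602,-.241,.004]],c))
cv2.imwrite('pics/w3x.png',cv2.resize(im[:,:,::-1],(800,600)))
```

```text
t 4.52 [ 0.5702 -0.2401  0.273 ] [ 0.001   0.147   0.9891 -0.0005] [-0.08  0.37  0.5   1.68 -0.19  1.14  1.75]
tri_cup [([405.3, 135.7], 0.89), ([130.9, 233.2], 0.83), ([433.4, 193.4], 0.67), ([262.0, 181.7], 0.63)]
[[264.227  194.8889]
 [262.6269 176.9859]]
```

View pics/w3x.png

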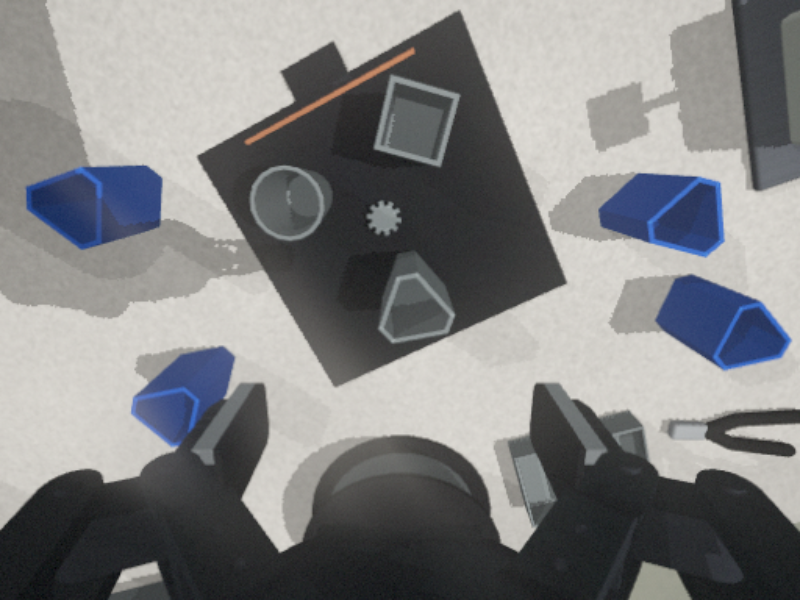

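```bash
cat >> h.py <<'E'
from scipy.optimize import minimize
def poly(p,off,n=20):
    V=[]
    for k in range(3):
        for s in(-1,1):
            v=np.array([30,8*s*1.0])/1000
            a=2*np.pi*k/3;V.append(np.array([[np.cos(a),-np.sin(a)],[np.sin(a),np.cos(a)]])@v)
    V=np.array(V);V=V*(1+off/.026)
    P=np.concatenate([np.linspace(V[i],V[(i+1)%6],n,endpoint=False) for i in range(6)])
    c,s=np.cos(p[2]),np.sin(p[2])
    return P@np.array([[c,s],[-s,c]])+p[:2]
def fitcup(names,p0,z,wide=True):
    G=[(cv2.GaussianBlur(cv2.imread(f'pics/{n}.png',0).astype(np.float32),(0,0),.8),cal(n)) for n in names]
    def sc(p,zz=z):
        v=0
        for g,c in G:
            for off,w in((-.0017,1),(.0025,-.5),(-.006,-.5)):
                P=poly(p,off);q=proj('wrist',np.c_[P,np.full(len(P),zz)],c).astype(np.float32)
                v-=w*cv2.remap(g,q[None,:,0],q[None,:,1],1)[0].mean()
        return v
    c=[p0] if not wide else [(p0[0]+dx,p0[1]+dy,y) for dx in np.arange(-.012,.0121,.003) for dy in np.arange(-.012,.0121,.003) for y in np.arange(0,2.09,.15)]
    b=np.array(min(c,key=sc));r=minimize(sc,b,method='Nelder-Mead',options=dict(initial_simplex=[b,b+[.003,0,0],b+[0,.003,0],b+[0,0,.1]],xatol=1e-5))
    return r.x,r.fun
E
python3 - <<'E'
from h import *
np.set_printoptions(precision=4,suppress=True)
for z in(.084,.089,.094): print(z,*fitcup(['w3'],(.602,-.241),z))
x,_=fitcup(['w3'],(.602,-.241),.089)
g=cv2.resize(cv2.imread('pics/w3.png'),None,fx=5,fy=5,interpolation=2)
q=proj('wrist',np.c_[poly(x,0),np.full(120,.089)],cal('w3'));cv2.polylines(g,[np.int32(q*5+2)],True,(0,0,255),1)
u,v=np.int32(q.mean(0)*5);cv2.imwrite('pics/cc.png',g[v-220:v+220,u-220:u+220])
print('yaw mod120 deg',np.degrees(x[2])%120)
E
```

```text
0.084 [ 0.6092 -0.2421  0.9554] -55.976505279541016
0.089 [ 0.6075 -0.2417  0.9542] -57.6403923034668
0.094 [ 0.6057 -0.2414  0.9579] -55.963985443115234
yaw mod120 deg 54.67223598302678
```

View pics/cc.png

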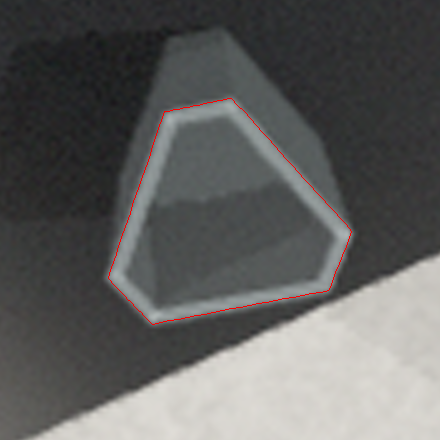

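Run:
```python
from h import *
o=monitor.get_obs();print(o['eef_pos'])
plan([.6098,-.2384,.14],np.radians(54.67))
```

```text
[ 0.57035931 -0.23882592  0.2730618 ]
plan [-0.187  0.059  0.666] [0.    0.001 0.103]
```

Request:
{"name": "jog_arm", "arguments": {"plan": [{"x": -0.187,"y": 0.059,"z": 0.3,"wx": 0,"wy": 0.001,"wz": 0.103},{"x": -0.187,"y": 0.059,"z": 0.6,"wx": 0,"wy": 0.001,"wz": 0.103},{"x": -0.187,"y": 0.059,"z": 0.666,"wx": 0,"wy": 0.001,"wz": 0.103},{"x": -0.187,"y": 0.059,"z": 0.666,"wx": 0,"wy": 0.001,"wz": 0.103},{"x": -0.187,"y": 0.059,"z": 0.666,"wx": 0,"wy": 0.001,"wz": 0.103},{"x": -0.187,"y": 0.059,"z": 0.666,"wx": 0,"wy": 0.001,"wz": 0.103},{"x": -0.187,"y": 0.059,"z": 0.666,"wx": 0,"wy": 0.001,"wz": 0.103}]}}

```text
t: 5.15
eef_pos: [0.6109, -0.238, 0.1418]
tool_rot: [0.001, 0.303, 0.953, 0.0]
contact_force: [0.9, -0.3, 1.0]
gripper_width: 0.997
```

Run:
```python
from h import *
np.set_printoptions(precision=4,suppress=True)
im,c=snap('w4',[])
for z in(.084,.089,.094): print(z,*fitcup(['w3','w4'],(.6075,-.2417,.9542),z,False),fitcup(['w4'],(.6075,-.2417,.9542),z,False)[0])
plan([.6098,-.2384,.048],np.radians(54.67))
```

```text
t 5.2 [ 0.6111 -0.2385  0.1424] [0.0014 0.303  0.953  0.0004] [-0.08  0.58  0.5   1.71 -0.33  0.94  1.51]
0.084 [ 0.609  -0.2425  0.9526] -106.78868865966797 [ 0.6088 -0.2431  0.9562]
0.089 [ 0.6075 -0.2418  0.9588] -115.6573486328125 [ 0.6075 -0.242   0.958 ]
0.094 [ 0.6059 -0.2411  0.9545] -110.10910034179688 [ 0.606  -0.2408  0.9523]
plan [ 0.006 -0.004  0.472] [0.001 0.001 0.   ]
```

Request:
{"name": "jog_arm", "arguments": {"plan": [{"x": 0.006,"y": -0.003,"z": 0.16,"wx": 0.001,"wy": 0.001,"wz": 0},{"x": 0.006,"y": -0.003,"z": 0.32,"wx": 0.001,"wy": 0.001,"wz": 0},{"x": 0.006,"y": -0.003,"z": 0.472,"wx": 0.001,"wy": 0.001,"wz": 0},{"x": 0.006,"y": -0.003,"z": 0.472,"wx": 0.001,"wy": 0.001,"wz": 0},{"x": 0.006,"y": -0.003,"z": 0.472,"wx": 0.001,"wy": 0.001,"wz": 0},{"x": 0.006,"y": -0.003,"z": 0.472,"wx": 0.001,"wy": 0.001,"wz": 0}]}}

```text
t: 5.7
eef_pos: [0.6116, -0.2393, 0.0508]
tool_rot: [0.001, 0.303, 0.953, -0.001]
contact_force: [0.3, -0.1, 0.7]
gripper_width: 1.004
```

Request:
{"name": "jog_arm", "arguments": {"plan": [{"x": 0,"y": 0,"z": 0,"wx": 0,"wy": 0,"wz": 0},{"x": 0,"y": 0,"z": 0,"wx": 0,"wy": 0,"wz": 0},{"x": 0,"y": 0,"z": 0,"wx": 0,"wy": 0,"wz": 0},{"x": 0,"y": 0,"z": 0,"wx": 0,"wy": 0,"wz": 0},{"x": 0,"y": 0,"z": 0,"wx": 0,"wy": 0,"wz": 0},{"x": 0,"y": 0,"z": 0,"wx": 0,"wy": 0,"wz": 0},{"x": 0,"y": 0,"z": 0,"wx": 0,"wy": 0,"wz": 0},{"x": 0,"y": 0,"z": 0,"wx": 0,"wy": 0,"wz": 0}], "hand": -1, "grip_force": 40}}

```text
t: 6.37
eef_pos: [0.6129, -0.2399, 0.053]
tool_rot: [0.003, 0.303, 0.953, -0.0]
contact_force: [-0.4, 0.6, 7.7]
gripper_width: 0.605
```

Run:
```python
from h import *
o=monitor.get_obs();print(o['t'],o['eef_pos'],o['tool_rot'],o['gripper_width'],o['contact_force'])
```

```text
6.3667 [ 0.61286628 -0.23989033  0.05296001] [ 2.92814757e-03  3.03262918e-01  9.52902311e-01 -4.62353449e-04] 0.6045053389133757 [-0.39564262  0.64324517  7.68052128]
```

Request:
{"name": "jog_arm", "arguments": {"plan": [{"x": 0,"y": 0,"z": -0.15,"wx": 0,"wy": 0,"wz": 0},{"x": 0,"y": 0,"z": -0.35,"wx": 0,"wy": 0,"wz": 0},{"x": 0,"y": 0,"z": -0.55,"wx": 0,"wy": 0,"wz": 0},{"x": 0,"y": 0,"z": -0.75,"wx": 0,"wy": 0,"wz": 0},{"x": 0,"y": 0,"z": -0.95,"wx": 0,"wy": 0,"wz": 0},{"x": 0,"y": 0,"z": -1,"wx": 0,"wy": 0,"wz": 0},{"x": 0,"y": 0,"z": -1,"wx": 0,"wy": 0,"wz": 0},{"x": 0,"y": 0,"z": -1,"wx": 0,"wy": 0,"wz": 0},{"x": 0,"y": 0,"z": -1,"wx": 0,"wy": 0,"wz": 0}]}}

```text
t: 7.12
eef_pos: [0.6108, -0.2386, 0.2511]
tool_rot: [0.001, 0.303, 0.953, -0.0]
contact_force: [-0.6, 0.1, -0.9]
gripper_width: 0.603
```

Run:
```python
from h import *
np.set_printoptions(precision=4,suppress=True)
im,c=snap('w5',[])
o=monitor.get_obs();p=np.array(o['eef_pos']);print(o['gripper_width'],o['contact_force'])
for dz in(.031,.036,.041):
    x,f=fitcup(['w5'],(p[0]-.0045,p[1]-.0025,.955),p[2]+dz,False)
    print(dz,x,f,'rel',Rt(o).inv().apply(np.r_[x[:2],p[2]]-p),np.degrees(x[2]))
    if dz==.036: X=x
g=cv2.resize(cv2.imread('pics/w5.png'),(800,600));q=proj('wrist',np.c_[poly(X,0),np.full(120,p[2]+.036)],c)*1.5625
cv2.polylines(g,[np.int32(q)],True,(0,0,255),1);cv2.imwrite('pics/w5x.png',g)
plan([.55,.02,.275],np.radians(54.67))
```

```text
t 7.17 [ 0.6107 -0.2386  0.2507] [ 0.0011  0.3032  0.9529 -0.0005] [-0.12  0.47  0.56  1.61 -0.27  1.13  1.46]
0.6002682921668121 [-0.1942  0.3001 -0.6357]
0.031 [ 0.609  -0.2413  0.9281] -25.689167022705078 rel [-0.0001 -0.0032  0.    ] 53.17666815711455
0.036 [ 0.6071 -0.2409  0.9619] -32.66190719604492 rel [ 0.0017 -0.0039 -0.    ] 55.11400396464554
0.041 [ 0.604  -0.2402  0.99  ] -39.41312026977539 rel [ 0.0046 -0.0052 -0.    ] 56.72439376342728
plan [ 0.995  0.88  -0.124] [-0.     0.001  0.   ]
```

View pics/w5x.png

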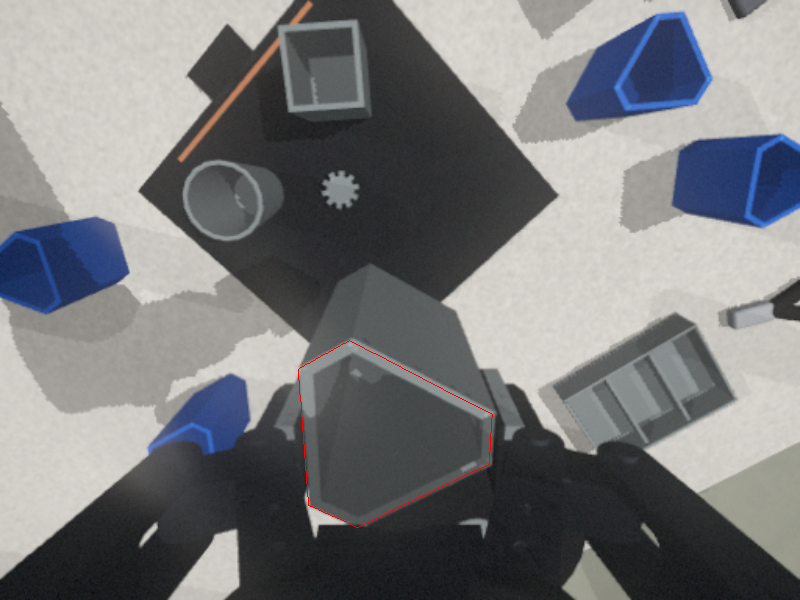

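Request:
{"name": "jog_arm", "arguments": {"plan": [{"x": 0.1,"y": 0.15,"z": -0.125,"wx": 0,"wy": 0,"wz": 0},{"x": 0.22,"y": 0.33,"z": -0.125,"wx": 0,"wy": 0,"wz": 0},{"x": 0.34,"y": 0.5,"z": -0.125,"wx": 0,"wy": 0,"wz": 0},{"x": 0.46,"y": 0.68,"z": -0.125,"wx": 0,"wy": 0,"wz": 0},{"x": 0.58,"y": 0.86,"z": -0.125,"wx": 0,"wy": 0,"wz": 0},{"x": 0.675,"y": 1,"z": -0.125,"wx": 0,"wy": 0,"wz": 0}]}}

```text
t: 7.67
eef_pos: [0.6149, 0.0051, 0.2734]
tool_rot: [-0.0, 0.303, 0.953, -0.001]
contact_force: [1.3, -0.9, -1.4]
gripper_width: 0.603
```

Request:
{"name": "jog_arm", "arguments": {"plan": [{"x": 0.12,"y": 0.18,"z": 0,"wx": 0,"wy": 0,"wz": 0},{"x": 0.24,"y": 0.36,"z": 0,"wx": 0,"wy": 0,"wz": 0},{"x": 0.36,"y": 0.54,"z": 0,"wx": 0,"wy": 0,"wz": 0},{"x": 0.48,"y": 0.72,"z": 0,"wx": 0,"wy": 0,"wz": 0},{"x": 0.6,"y": 0.88,"z": 0,"wx": 0,"wy": 0,"wz": 0},{"x": 0.67,"y": 0.98,"z": 0,"wx": 0,"wy": 0,"wz": 0},{"x": 0.67,"y": 0.98,"z": 0,"wx": 0,"wy": 0,"wz": 0},{"x": 0.67,"y": 0.98,"z": 0,"wx": 0,"wy": 0,"wz": 0},{"x": 0.67,"y": 0.98,"z": 0,"wx": 0,"wy": 0,"wz": 0},{"x": 0.67,"y": 0.98,"z": 0,"wx": 0,"wy": 0,"wz": 0}]}}

```text
t: 8.5
eef_pos: [0.6187, 0.2402, 0.2721]
tool_rot: [-0.001, 0.304, 0.953, -0.002]
contact_force: [-0.9, -0.9, -0.3]
gripper_width: 0.605
```

```bash
cat >> h.py <<'E'
def fitdisc(names,ctr,r,z):
    G=[(cv2.GaussianBlur(cv2.imread(f'pics/{n}.png',0).astype(np.float32),(0,0),1.0),cal(n)) for n in names]
    th=np.linspace(0,2*np.pi,120)
    def sc(p):
        v=0
        for g,c in G:
            e=[]
            for rr in(r-.002,r+.002):
                P=np.c_[p[0]+rr*np.cos(th),p[1]+rr*np.sin(th),np.full(120,z)]
                q=proj('wrist',P,c).astype(np.float32)
                e.append(cv2.remap(g,q[None,:,0],q[None,:,1],1)[0])
            v-=np.clip(e[0]-e[1],-5,40).mean()
        return v
    b=np.array(min(((ctr[0]+dx,ctr[1]+dy) for dx in np.arange(-.015,.0151,.0015) for dy in np.arange(-.015,.0151,.0015)),key=sc))
    r1=minimize(sc,b,method='Nelder-Mead',options=dict(initial_simplex=[b,b+[.002,0],b+[0,.002]]))
    return r1.x,r1.fun
E
python3 - <<'E'
from h import *
np.set_printoptions(precision=4,suppress=True)
im,c=snap('w6',['perch_top'])
for z in(.065,.07,.075): print(z,*fitdisc(['w6'],(.532,.295),.017,z),fitdisc(['w1','w2b','w6'],(.532,.295),.017,z))
x,_=fitdisc(['w6'],(.532,.295),.017,.07)
th=np.linspace(0,6.28,40)
q=proj('wrist',np.c_[x[0]+.017*np.cos(th),x[1]+.017*np.sin(th),np.full(40,.07)],c)*1.5625
g=cv2.resize(cv2.imread('pics/w6.png'),(800,600));cv2.polylines(g,[np.int32(q)],True,(0,0,255),1);cv2.imwrite('pics/w6x.png',g)
plan([.536,.297,.2],np.radians(54.67))
E
```

```text
t 8.55 [0.6189 0.2401 0.2724] [-0.0006  0.3044  0.9525 -0.0018] [-0.79  0.45  0.46  1.56 -0.21  1.18  0.66]
perch_top [([248.9, 74.2], 0.96)]
0.065 [0.5219 0.2958] -19.984891891479492 (array([0.5329, 0.2951]), np.float64(-67.5718765258789))
0.07 [0.5227 0.2958] -20.275413513183594 (array([0.5317, 0.2948]), np.float64(-74.97186279296875))
0.075 [0.5234 0.2958] -20.549327850341797 (array([0.5302, 0.2944]), np.float64(-80.0380859375))
plan [ 0.502 -0.009  0.364] [-0.001  0.    -0.001]
```

View pics/w6x.png

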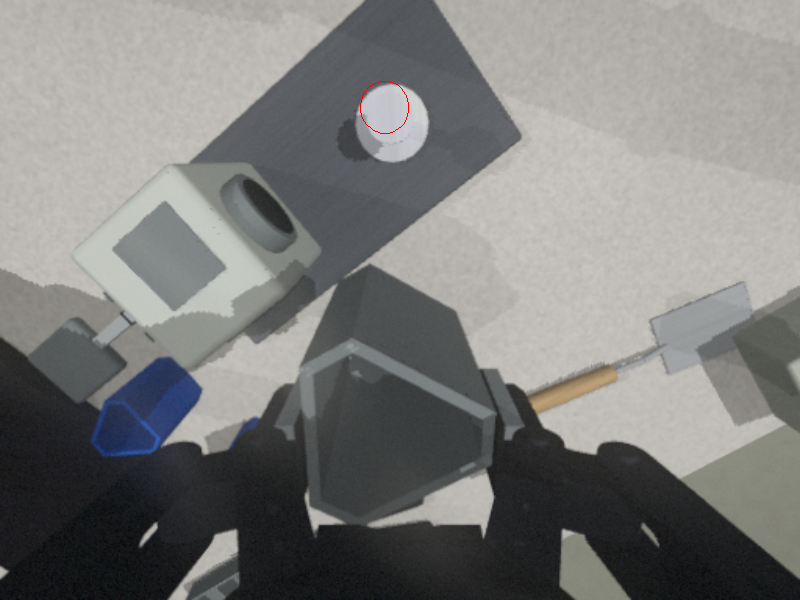

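Run:
```python
from h import *
np.set_printoptions(precision=4,suppress=True)
g=cv2.imread('pics/w6.png')[50:108,215:285].astype(float)
g=np.clip((g-110)*2.2,0,255).astype(np.uint8)
cv2.imwrite('pics/d6.png',cv2.resize(g,None,fx=8,fy=8,interpolation=2))
rays=[]
for n,x in (('w1',fitdisc(['w1'],(.532,.295),.017,.07)[0]),('w2b',fitdisc(['w2b'],(.532,.295),.017,.07)[0])):
    uv=proj('wrist',[[*x,.07]],cal(n));print(n,uv,x);o,d=und('wrist',uv,cal(n));rays.append((o,d[0]))
o,d=und('wrist',[[248.7,74.5]],cal('w6'));rays.append((o,d[0]))
print(onz('wrist',[[248.9,74.2]],.07,cal('w6')),tri(rays))
```

```text
w1 [[256.2852 194.8704]] [0.532  0.2934]
w2b [[383.9936 168.6987]] [0.5318 0.2969]
[[0.5287 0.2951 0.07  ]] [0.5294 0.2943 0.0773]
```

View pics/d6.png

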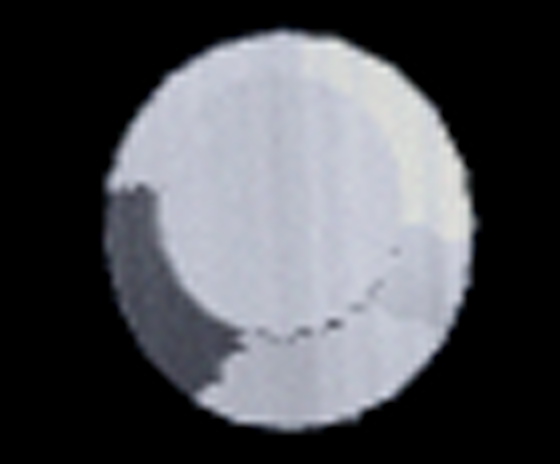

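Request:
{"name": "jog_arm", "arguments": {"plan": [{"x": 0.17,"y": -0.004,"z": 0.05,"wx": 0,"wy": 0,"wz": 0},{"x": 0.34,"y": -0.008,"z": 0.1,"wx": 0,"wy": 0,"wz": 0},{"x": 0.506,"y": -0.012,"z": 0.2,"wx": -0.001,"wy": 0,"wz": -0.001},{"x": 0.506,"y": -0.012,"z": 0.35,"wx": -0.001,"wy": 0,"wz": -0.001},{"x": 0.506,"y": -0.012,"z": 0.5,"wx": -0.001,"wy": 0,"wz": -0.001},{"x": 0.506,"y": -0.012,"z": 0.64,"wx": -0.001,"wy": 0,"wz": -0.001},{"x": 0.506,"y": -0.012,"z": 0.67,"wx": -0.001,"wy": 0,"wz": -0.001},{"x": 0.506,"y": -0.012,"z": 0.67,"wx": -0.001,"wy": 0,"wz": -0.001},{"x": 0.506,"y": -0.012,"z": 0.67,"wx": -0.001,"wy": 0,"wz": -0.001},{"x": 0.506,"y": -0.012,"z": 0.67,"wx": -0.001,"wy": 0,"wz": -0.001},{"x": 0.506,"y": -0.012,"z": 0.67,"wx": -0.001,"wy": 0,"wz": -0.001}]}}

```text
t: 9.52
eef_pos: [0.5363, 0.2971, 0.1407]
tool_rot: [0.001, 0.303, 0.953, 0.001]
contact_force: [-0.7, 0.3, -0.6]
gripper_width: 0.599
```

Run:
```python
from h import *
o=monitor.get_obs();print(o['t'],o['eef_pos'],o['tool_rot'],o['contact_force'])
plan([.535,.297,.121],np.radians(54.67))
```

```text
9.5167 [0.53625208 0.29713145 0.14074683] [0.00104502 0.30314225 0.95294373 0.00138743] [-0.69007111  0.34214682 -0.55810096]
plan [ 0.005 -0.004  0.099] [0.001 0.    0.   ]
```

Request:
{"name": "jog_arm", "arguments": {"plan": [{"x": 0.005,"y": -0.004,"z": 0.03,"wx": 0.001,"wy": 0,"wz": 0},{"x": 0.005,"y": -0.004,"z": 0.06,"wx": 0.001,"wy": 0,"wz": 0},{"x": 0.005,"y": -0.004,"z": 0.085,"wx": 0.001,"wy": 0,"wz": 0},{"x": 0.005,"y": -0.004,"z": 0.095,"wx": 0.001,"wy": 0,"wz": 0},{"x": 0.005,"y": -0.004,"z": 0.1,"wx": 0.001,"wy": 0,"wz": 0},{"x": 0.005,"y": -0.004,"z": 0.1,"wx": 0.001,"wy": 0,"wz": 0},{"x": 0.005,"y": -0.004,"z": 0.1,"wx": 0.001,"wy": 0,"wz": 0},{"x": 0.005,"y": -0.004,"z": 0.1,"wx": 0.001,"wy": 0,"wz": 0}]}}

```text
t: 10.18
eef_pos: [0.5352, 0.2971, 0.1209]
tool_rot: [0.001, 0.303, 0.953, -0.0]
contact_force: [-0.2, -0.8, -0.4]
gripper_width: 0.603
```

Run:
```python
from h import *
np.set_printoptions(precision=4,suppress=True)
s=cams.read_camera('scene');t=cams.read_camera('top');w=cams.read_camera('wrist')
o=monitor.get_obs();p=np.array(o['eef_pos']);print(o['t'],p,o['tool_rot'],o['contact_force'])
ax=p+Rt(o).apply([.002,-.004,0]);print('axis',ax)
th=np.linspace(0,6.28,40)
def draw(n,im,cen,k=5,h=50):
    g=cv2.resize(im[:,:,::-1],None,fx=k,fy=k,interpolation=2)
    P=poly((ax[0],ax[1],np.radians(54.67)),0)
    for z,col in((p[2]+.036,(0,0,255)),(p[2]-.049,(0,255,0))):
        cv2.polylines(g,[np.int32(proj(n,np.c_[P,np.full(120,z)])*k+k//2)],True,col,1)
    cv2.polylines(g,[np.int32(proj(n,np.c_[.531+.017*np.cos(th),.295+.017*np.sin(th),np.full(40,.07)])*k+k//2)],True,(0,255,255),1)
    u,v=np.int32(proj(n,[[.531,.295,.09]])[0]*k);return g[v-230:v+230,u-200:u+200]
cv2.imwrite('pics/chk.png',np.hstack([draw('scene',s,0),draw('top',t,0)]))
```

```text
10.3333 [0.5352 0.2971 0.1209] [0.0007 0.3031 0.9529 0.    ] [ 0.2955  0.5664 -0.7228]
axis [0.5312 0.295  0.1209]
```

Request:
{"name": "jog_arm", "arguments": {"plan": [{"x": 0,"y": 0,"z": 0.004,"wx": 0,"wy": 0,"wz": 0},{"x": 0,"y": 0,"z": 0.008,"wx": 0,"wy": 0,"wz": 0},{"x": 0,"y": 0,"z": 0.012,"wx": 0,"wy": 0,"wz": 0},{"x": 0,"y": 0,"z": 0.012,"wx": 0,"wy": 0,"wz": 0},{"x": 0,"y": 0,"z": 0.012,"wx": 0,"wy": 0,"wz": 0}]}}

```text
t: 10.75
eef_pos: [0.5352, 0.2972, 0.1189]
tool_rot: [0.001, 0.303, 0.953, 0.0]
contact_force: [-1.5, -0.7, 4.4]
gripper_width: 0.605
```

Request:
{"name": "jog_arm", "arguments": {"plan": [{"x": 0,"y": 0,"z": 0,"wx": 0,"wy": 0,"wz": 0},{"x": 0,"y": 0,"z": 0,"wx": 0,"wy": 0,"wz": 0},{"x": 0,"y": 0,"z": 0,"wx": 0,"wy": 0,"wz": 0},{"x": 0,"y": 0,"z": 0,"wx": 0,"wy": 0,"wz": 0},{"x": 0,"y": 0,"z": 0,"wx": 0,"wy": 0,"wz": 0},{"x": 0,"y": 0,"z": 0,"wx": 0,"wy": 0,"wz": 0}], "hand": 1}}

```text
t: 11.25
eef_pos: [0.5352, 0.2971, 0.1188]
tool_rot: [0.001, 0.303, 0.953, 0.0]
contact_force: [0.0, 1.4, 0.1]
gripper_width: 1.0
```

Request:
{"name": "jog_arm", "arguments": {"plan": [{"x": 0,"y": 0,"z": -0.1,"wx": 0,"wy": 0,"wz": 0},{"x": 0,"y": 0,"z": -0.25,"wx": 0,"wy": 0,"wz": 0},{"x": 0,"y": 0,"z": -0.45,"wx": 0,"wy": 0,"wz": 0},{"x": 0,"y": 0,"z": -0.65,"wx": 0,"wy": 0,"wz": 0},{"x": 0,"y": 0,"z": -0.8,"wx": 0,"wy": 0,"wz": 0},{"x": 0,"y": 0,"z": -0.8,"wx": 0,"wy": 0,"wz": 0},{"x": 0,"y": 0,"z": -0.8,"wx": 0,"wy": 0,"wz": 0},{"x": 0,"y": 0,"z": -0.8,"wx": 0,"wy": 0,"wz": 0}]}}

```text
t: 11.92
eef_pos: [0.5345, 0.2971, 0.2781]
tool_rot: [0.0, 0.303, 0.953, -0.0]
contact_force: [-0.1, -0.9, -1.0]
gripper_width: 0.999
```

Run:
```python
from h import *
np.set_printoptions(precision=4,suppress=True)
im,c=snap('w7',['tri_cup','paddle_top'])
for z in(.15,.155,.16): print(z,*fitcup(['w7'],(.531,.295,.954),z,False))
s=cams.read_camera('scene')
x,_=fitcup(['w7'],(.531,.295,.954),.155,False)
th=np.linspace(0,6.28,40)
def draw(n,im,k,c=None):
    g=cv2.resize(im[:,:,::-1],None,fx=k,fy=k,interpolation=2)
    for z,col in((.155,(0,0,255)),(.07,(0,255,0))):
        cv2.polylines(g,[np.int32(proj(n,np.c_[poly(x,0),np.full(120,z)],c)*k+k//2)],True,col,1)
    cv2.polylines(g,[np.int32(proj(n,np.c_[.531+.017*np.cos(th),.295+.017*np.sin(th),np.full(40,.07)],c)*k+k//2)],True,(0,255,255),1)
    return g,np.int32(proj(n,[[.531,.295,.09]],c)[0]*k)
a,(u,v)=draw('scene',s,5);a=a[v-280:v+200,u-170:u+170]
b,(u,v)=draw('wrist',im,2,c);v=min(max(v,240),528);u=min(max(u,215),800);b=b[v-240:v+240,u-215:u+215]
cv2.imwrite('pics/chk2.png',np.hstack([a,b]))
r=[finder.place_of('scene','tri_cup')];print([(np.round(a['location'],1).tolist(),round(a['confidence'],2)) for a in r[0]],proj('scene',[[*x[:2],.07]]))
# paddle coarse
for n,uv in(('top',[[206.9,193.8]]),('scene',[[301.5,183.5]])): print('paddle',n,onz(n,uv,.15))
```

```text
t 11.97 [0.5342 0.2969 0.2774] [-0.0001  0.3031  0.953  -0.0008] [-0.95  0.35  0.45  1.68 -0.16  1.14  0.5 ]
tri_cup [([249.5, 162.9], 0.84), ([174.0, 329.6], 0.56)]
paddle_top [([71.9, 311.7], 0.8)]
0.15 [0.5313 0.2949 0.9547] -37.36914825439453
0.155 [0.5302 0.2956 0.9574] -39.528892517089844
0.16 [0.5292 0.2965 0.9589] -38.37749481201172
[([265.7, 238.0], 0.85), ([396.7, 220.1], 0.72), ([112.7, 220.8], 0.71), ([270.9, 271.4], 0.68), ([140.1, 175.3], 0.63), ([218.8, 194.3], 0.28)] [[397.0982 219.0394]]
paddle top [[0.5368 0.041  0.15  ]]
paddle scene [[0.5397 0.0431 0.15  ]]
```

View pics/chk2.png

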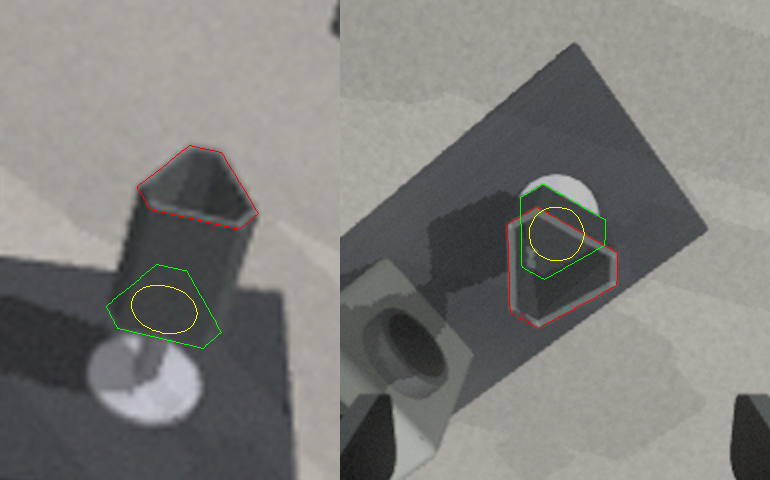

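Run:
```python
from h import *
np.set_printoptions(precision=4,suppress=True)
for z in(.012,.015): print('foot',z,fitdisc(['w1'],(.531,.295),.03,z)[0],fitdisc(['w2b'],(.531,.295),.03,z)[0],fitdisc(['w6'],(.531,.295),.03,z)[0])
print('paddle w6',onz('wrist',[[50,229]],.15,cal('w6')),'w7net',onz('wrist',[[71.9,311.7]],.15,cal('w7')),'w2',onz('wrist',[[187.7,255.9]],.15,cal('w2')))
plan([.537,.16,.26],0.)
```

```text
foot 0.012 [0.5337 0.294 ] [0.53  0.295] [0.528 0.295]
foot 0.015 [0.5331 0.2943] [0.529 0.294] [0.5295 0.295 ]
paddle w6 [[0.537 0.046 0.15 ]] w7net [[0.5382 0.0424 0.15  ]] w2 [[0.537  0.0519 0.15  ]]
plan [-0.406 -0.551  0.089] [-0.     0.     0.304]
```

Request:
{"name": "jog_arm", "arguments": {"plan": [{"x": -0.1,"y": -0.13,"z": 0,"wx": 0,"wy": 0,"wz": 0.038},{"x": -0.2,"y": -0.27,"z": 0,"wx": 0,"wy": 0,"wz": 0.076},{"x": -0.3,"y": -0.4,"z": 0,"wx": 0,"wy": 0,"wz": 0.114},{"x": -0.406,"y": -0.551,"z": 0,"wx": 0,"wy": 0,"wz": 0.152},{"x": -0.406,"y": -0.551,"z": 0.03,"wx": 0,"wy": 0,"wz": 0.19},{"x": -0.406,"y": -0.551,"z": 0.06,"wx": 0,"wy": 0,"wz": 0.228},{"x": -0.406,"y": -0.551,"z": 0.089,"wx": 0,"wy": 0,"wz": 0.266},{"x": -0.406,"y": -0.551,"z": 0.089,"wx": 0,"wy": 0,"wz": 0.304},{"x": -0.406,"y": -0.551,"z": 0.089,"wx": 0,"wy": 0,"wz": 0.304},{"x": -0.406,"y": -0.551,"z": 0.089,"wx": 0,"wy": 0,"wz": 0.304}], "hand": -1}}

```text
t: 13.0
eef_pos: [0.5369, 0.16, 0.2595]
tool_rot: [0.001, 0.706, 0.708, -0.001]
contact_force: [-0.3, -0.4, -0.2]
gripper_width: 0.002
```

Run:
```python
from h import *
o=monitor.get_obs();print(o['t'],o['eef_pos'],o['tool_rot'],o['gripper_width'],o['q'])
plan([.5375,.04,.18],0.)
```

```text
13.0 [0.53691827 0.16004632 0.25951018] [ 5.21258566e-04  7.05919803e-01  7.08290500e-01 -1.23573679e-03] 0.00169410366471393 [-0.94618262  0.30313671  0.67916181  1.83455752 -0.21191292  1.07947896
 -0.18488416]
plan [-0.599  0.001  0.399] [-0.     0.001  0.001]
```

Request:
{"name": "jog_arm", "arguments": {"plan": [{"x": -0.2,"y": 0.001,"z": 0,"wx": 0,"wy": 0,"wz": 0},{"x": -0.4,"y": 0.001,"z": 0,"wx": 0,"wy": 0.001,"wz": 0},{"x": -0.599,"y": 0.001,"z": 0.05,"wx": 0,"wy": 0.001,"wz": 0.001},{"x": -0.599,"y": 0.001,"z": 0.2,"wx": 0,"wy": 0.001,"wz": 0.001},{"x": -0.599,"y": 0.001,"z": 0.35,"wx": 0,"wy": 0.001,"wz": 0.001},{"x": -0.599,"y": 0.001,"z": 0.399,"wx": 0,"wy": 0.001,"wz": 0.001},{"x": -0.599,"y": 0.001,"z": 0.399,"wx": 0,"wy": 0.001,"wz": 0.001},{"x": -0.599,"y": 0.001,"z": 0.399,"wx": 0,"wy": 0.001,"wz": 0.001}]}}

```text
t: 13.67
eef_pos: [0.5377, 0.0403, 0.1804]
tool_rot: [-0.001, 0.706, 0.708, -0.0]
contact_force: [0.2, -0.0, 0.3]
gripper_width: -0.003
```

Run:
```python
from h import *
np.set_printoptions(precision=4,suppress=True)
im,c=snap('w8',['paddle_top'])
print(proj('wrist',[[.5375,.043,.15]],c))
from station import finder
for n in('scene','top'):
    cams.read_camera(n);print(n,[(onz(n,[a['location']],.15)[0],round(a['confidence'],2)) for a in finder.place_of(n,'paddle_top')[:2]])
plan([.5375,.04,.152],0.)
```

```text
t 13.72 [0.5384 0.0405 0.1812] [-0.0001  0.7063  0.7079  0.0004] [-0.73  0.37  0.68  1.97 -0.29  0.91  0.1 ]
paddle_top [([254.6, 225.2], 0.55)]
[[253.9373 220.9198]]
scene [(array([0.5303, 0.0315, 0.15  ]), 0.73)]
top [(array([0.5245, 0.0394, 0.15  ]), 0.63)]
plan [-0.002 -0.003  0.145] [ 0. -0.  0.]
```

Request:
{"name": "jog_arm", "arguments": {"plan": [{"x": -0.002,"y": -0.003,"z": 0.07,"wx": 0,"wy": 0,"wz": 0},{"x": -0.002,"y": -0.003,"z": 0.13,"wx": 0,"wy": 0,"wz": 0},{"x": -0.002,"y": -0.003,"z": 0.15,"wx": 0,"wy": 0,"wz": 0},{"x": -0.002,"y": -0.003,"z": 0.165,"wx": 0,"wy": 0,"wz": 0},{"x": -0.002,"y": -0.003,"z": 0.165,"wx": 0,"wy": 0,"wz": 0},{"x": -0.002,"y": -0.003,"z": 0.165,"wx": 0,"wy": 0,"wz": 0}]}}

```text
t: 14.47
eef_pos: [0.5369, 0.0403, 0.148]
tool_rot: [-0.001, 0.707, 0.708, 0.0]
contact_force: [-3.7, 0.8, 4.6]
gripper_width: 0.001
```

Request:
{"name": "jog_arm", "arguments": {"plan": [{"x": 0,"y": 0,"z": 0.02,"wx": 0,"wy": 0,"wz": 0},{"x": 0,"y": 0,"z": 0.04,"wx": 0,"wy": 0,"wz": 0},{"x": 0,"y": 0,"z": 0.06,"wx": 0,"wy": 0,"wz": 0},{"x": 0,"y": 0,"z": 0.08,"wx": 0,"wy": 0,"wz": 0},{"x": 0,"y": 0,"z": 0.1,"wx": 0,"wy": 0,"wz": 0},{"x": 0,"y": 0,"z": 0.12,"wx": 0,"wy": 0,"wz": 0},{"x": 0,"y": 0,"z": 0.14,"wx": 0,"wy": 0,"wz": 0},{"x": 0,"y": 0,"z": 0.16,"wx": 0,"wy": 0,"wz": 0},{"x": 0,"y": 0,"z": 0.17,"wx": 0,"wy": 0,"wz": 0},{"x": 0,"y": 0,"z": 0.18,"wx": 0,"wy": 0,"wz": 0},{"x": 0,"y": 0,"z": 0.18,"wx": 0,"wy": 0,"wz": 0}]}}

```text
t: 15.38
eef_pos: [0.5369, 0.0404, 0.1124]
tool_rot: [-0.001, 0.707, 0.708, 0.0]
contact_force: [-3.1, 0.7, 7.4]
gripper_width: 0.0
```

Run:
```python
from h import *
for i in range(4):
    o=monitor.get_obs();print(o['t'],o['eef_pos'],o['contact_force']);cams.read_camera('scene')
```

```text
15.3833 [0.53687801 0.04035564 0.11243239] [-3.07135198  0.74759634  7.3831903 ]
15.4333 [0.53688734 0.04033311 0.11254835] [-2.83468048  0.77872492  8.00904438]
15.4833 [0.53691827 0.04031438 0.11261836] [-3.80377678  0.78146261  7.90722638]
15.5333 [0.53691356 0.04031085 0.11266024] [-3.41996724  0.4524348   7.84798819]
```

Request:
{"name": "jog_arm", "arguments": {"plan": [{"x": 0,"y": 0,"z": 0.01,"wx": 0,"wy": 0,"wz": 0},{"x": 0,"y": 0,"z": 0.02,"wx": 0,"wy": 0,"wz": 0},{"x": 0,"y": 0,"z": 0.02,"wx": 0,"wy": 0,"wz": 0},{"x": 0,"y": 0,"z": 0.02,"wx": 0,"wy": 0,"wz": 0},{"x": 0,"y": 0,"z": 0.02,"wx": 0,"wy": 0,"wz": 0}]}}

```text
t: 16.0
eef_pos: [0.5372, 0.0403, 0.1112]
tool_rot: [-0.002, 0.707, 0.707, 0.001]
contact_force: [-11.2, -0.1, 29.6]
gripper_width: 0.002
```

Run:
```python
from h import *
np.set_printoptions(precision=4,suppress=True)
for i in range(6):
    o=monitor.get_obs();print(o['t'],o['eef_pos'],o['contact_force']);s=cams.read_camera('scene')
def show(t): print(t,[(np.round(a['location'],1).tolist(),round(a['confidence'],2)) for a in finder.place_of('scene',t)])
[show(t) for t in('tri_cup','round_cup','square_cup','paddle_top')]
print(proj('scene',[[.53,.2955,.07],[.5375,.043,.112]]))
s0=cv2.imread('pics/scene0.png')[:,:,::-1].astype(int)
print('plate-cup diff',np.abs(s.astype(int)-s0)[160:200,165:232].mean())
```

```text
16.0 [0.5372 0.0403 0.1112] [-11.1532  -0.1338  29.5595]
16.05 [0.5372 0.0403 0.1112] [-10.8139  -0.0436  29.3325]
16.1 [0.5372 0.0403 0.1112] [-10.896    0.6845  29.4009]
16.15 [0.5372 0.0403 0.1112] [-11.0386   0.2083  29.1141]
16.2 [0.5372 0.0403 0.1112] [-10.2225  -0.1384  29.4657]
16.25 [0.5372 0.0403 0.1112] [-10.1854   1.072   29.4295]
tri_cup [([270.9, 271.2], 0.96), ([265.1, 233.9], 0.89), ([138.1, 177.5], 0.71), ([114.4, 218.4], 0.65), ([396.0, 222.6], 0.56)]
round_cup [([179.5, 195.2], 0.68), ([398.9, 222.7], 0.56)]
square_cup [([217.8, 193.3], 0.63)]
paddle_top [([298.6, 193.3], 0.77)]
[[397.0762 218.9707]
 [300.7112 193.9057]]
plate-cup diff 12.478855721393035
```

Request:
{"name": "jog_arm", "arguments": {"plan": [{"x": 0,"y": 0,"z": 0.008,"wx": 0,"wy": 0,"wz": 0},{"x": 0,"y": 0,"z": 0.008,"wx": 0,"wy": 0,"wz": 0},{"x": 0,"y": 0,"z": 0.008,"wx": 0,"wy": 0,"wz": 0},{"x": 0,"y": 0,"z": 0.008,"wx": 0,"wy": 0,"wz": 0}]}}

```text
t: 16.83
eef_pos: [0.5371, 0.0403, 0.1114]
tool_rot: [-0.003, 0.707, 0.707, 0.002]
contact_force: [-8.4, -0.3, 23.0]
gripper_width: 0.001
```

Run:
```python
from h import *
np.set_printoptions(precision=4,suppress=True)
for i in range(5):
    o=monitor.get_obs();cams.read_camera('scene')
    print(o['t'],o['eef_pos'],o['contact_force'])
z=o['eef_pos'][2];f=o['contact_force'][2]
if z<.1122 and 12<f<35: print(bot.hand_in())
```

```text
16.8333 [0.5371 0.0403 0.1114] [-8.3551 -0.2635 22.9676]
16.8833 [0.5371 0.0403 0.1114] [-9.6408  0.2378 22.2655]
16.9333 [0.5371 0.0403 0.1114] [-9.1239  1.0259 21.6519]
16.9833 [0.5371 0.0403 0.1114] [-8.5472  2.1748 22.4579]
17.0333 [0.5371 0.0403 0.1115] [-8.8092  0.8092 22.0503]
the job is handed in; nothing more can be done
None
```

I stood the grey three-cornered cup on the perch, then pressed the fan's paddle to the bottom and handed the job in at 17.0 s while still holding it down.

- **Cup:** After release it stood upright with its axis at (0.530, 0.2955). The perch centre came out at about (0.531, 0.295), and the perch's foot agreed to about 1 mm. The rim sat at 0.155 m, as expected.
- **Paddle:** The fingertip stopped at 0.1115 m, about 38 mm below the paddle's rest height, with a steady push of about 22 N. At 0.1126 m the push was only about 8 N. It rose to 29 N when I pressed further, so the paddle was against its end stop. I then eased the push back to 22 N.
- **Other cups:** In the last scene picture the networks found the round and square cups within about 3 pixels of where they started.

**Checks that disagreed:**
- Single wrist-camera fits of the perch differed by up to about 4 mm, and three-view triangulation put its top at 0.077 m. Contact while lowering the cup put the top at about 0.070 m.
- One automatic disc fit failed for lack of contrast between the disc and its foot, so I read that centre by eye.
- The networks' paddle positions from the scene and top cameras were 10–15 mm off the wrist view.
- A crude before-and-after difference over the round and square cups gave a mean of 12 grey levels. I did not look into it or view that last picture.

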